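# Unhook the print-head module from its sprung-keeper dock

## Robot

A 7-joint arm with a two-finger parallel gripper is mounted at the origin on the work surface. World frame = base frame: x ahead of the robot, y to its left, z up, the work surface at z = 0. Lengths are in m, angles in rad, forces in N, time in s.
With the tool pointing down it reaches from about 0.425 to 0.925 m from the base axis. Payload 6.8 kg.
Tool frame: the origin (TCP) lies between the finger pads; the fingertips stand r.tcp_to_tips ahead of it and the grasp point (between the pads) lies 3 mm ahead of it (r.tcp_to_tips is the distance from the TCP to the fingertips, in m); z points along the fingers, y is the line along which they close (so a half turn about z gives the same grasp; the last joint's range is limited). The gripper opens to 85 mm and grips with 20 to 120 N. Pads are 22 mm wide; open, the fingers measure 114 mm over their backs; the gripper's body (76 mm by 85 mm) begins 54 mm behind the grasp point. The pads swing forward as they close: fully open they stand 13 mm farther back than shut.
Start: joints at [-1.458, 0.477, 0.022, 1.555, -0.011, 1.109, -0.083], TCP at [0.148, 0.659, 0.253] pointing down, gripper open.
Joint ranges: [-2.96, 2.96], [-0.34, 2.1], [-1.41, 1.46], [0.24, 2.44], [-1.37, 4.51], [0.17, 1.92], [-2.96, 2.96]. Speed limits (rad/s): [2.39, 2.39, 3.14, 3.14, 3.14, 3.14, 3.14].

## Interface

Orientations are given as a rotation vector (axis times angle).
In Python, from bench import r gives the robot as it stands. The module is installed in compiled form; this text tells all that it offers.
- The arm moves only by the tool step_arm, never from a script. Its argument "moves" is a list of rows, each an object of numbers: "rx", "ry", "rz": the turn, a rotation vector about the tool's x, y, z in degrees; "dx", "dy", "dz": the shift along the tool's x, y, z in mm; "gripper": the opening, from -1 (shut) to 1 (fully open). In form: [{"rx": .., "ry": .., "rz": .., "dx": .., "dy": .., "dz": .., "gripper": ..}, ...]. A call has 1 to 20 rows; each row shifts and turns the commanded pose from where the row before left it, along the tool's axes as they then stand; what a row does not reach is not made up. A row lasts 1/8 s, in which the tool goes at most 62.5 mm and 10.7 degrees, less where a joint would pass 70% of its speed; a pose out of reach is approached as far as the arm can. A call is refused whole if a number of a shift passes 62.5 or a number of a turn 10.7, either way. A call with a gripper value outside its range is refused whole. The fingers move at their own pace and stop on an object; "grip_force" is the grip in N (left out, the last holds). Time passes only in rows, so rows that do not move let the fingers close. It gives the time, the measured TCP pose, the force, the opening and the grip force at its end, in the units of the state.
- r.get_obs(): the state, without advancing time (a new reading comes with each control period).
- r.grab_frame(name): name is "side" or "top" or "wrist"; returns the picture (420x560x3 uint8, blue, green, red); there is no depth.
- r.camera_info(name): a dict with "mtx" (3x3 intrinsics, pixels), "D" ([k1, k2, p1, p2, k3] as OpenCV has them; the pictures are not rectified), "rvec" (rotation vector, rad) and "tvec" (3), from world to camera coordinates, as OpenCV has them. Camera axes: x right, y down, z forward; pixel columns grow to the right and rows downward; lengths in m; the calibration is good to about 2 mm. A picture is of the moment at which its call begins: read the wrist's pose just before it. camera_info takes no time and is no camera call; for the wrist camera it gives the pose at the moment of the call.
- r.hand_in(): hands the job in; it is judged then, once.
The state is a dict: "clock": time; "joints": joint angles; "qvel": joint speeds; "tau": joint torques, N m; "tcp_pos": TCP position; "orientation": TCP orientation; "contact_force": force on the tool from outside, world axes, zero at the start; "moment": the same for the moment, N m; "grip_width": finger opening in m; "gripper_force": force on a finger pad.
Only numpy, scipy, OpenCV 4.12 (cv2) and the standard library are available. Lean on these libraries where they do the work, as an engineer would, in place of code of your own. Each camera call takes 0.05 s, during which the arm holds its last target. There are 200 camera calls.

## Task

Take the print-head module off its lockable fork hook and stand it gently in the open service cradle: straddle the module's grip post with the fingers, press the hook's sprung keeper plate all the way down with the fingertips, and draw the module straight out of the hook's mouth while the keeper is held down, then lift it away. Feel for the keeper's stop rather than ramming it, never wrench the module against the hook, let the keeper spring back up, and leave everything else on the bench alone.

Things in the scene. Friction and masses are not known exactly. Their poses are not given: they have to be found in the camera images.
- module: Print-head module, about 0.3 kg (varies), hung in the dock, axes parallel to the dock's (1 to 2 mm of play). Origin: centre of its flat underside, z up. Black body 44 (x) x 48 (y) mm, z 0 to 58, round fan on its -x face; above it an upright grey grip post 24 (x) x 20 (y) mm, z 58 to 128, to be pinched across its 20 mm.
- bar (a point): Centre of the module's steel cross bar, z 70 above its underside: 84 mm long along y through the foot of the grip post, 10 mm deep (x), 8 mm high. The module hangs by it.
- dock: Fixed fork hook holding the module. Origin on the table under the seated bar, z up, mouth open to -x. Base 124 mm wide, x -35 to 55, 8 mm thick; rear column x 38 to 52, to z 106. Prong pairs at y +-28..34 run from x -24 back: lower tops z 91, upper undersides z 101. The seated module's underside is at z 25.
- mouth (a point): Middle of the hook's mouth, 24 mm out (-x) from the seated bar's centre, z 95. The module cannot rise between the prongs: it only comes straight out along the dock's -x, when the keeper is down, and may be lifted once drawn out 50 mm or more.
- keeper_mid (a point): Point of the sprung steel keeper on the post's axis, at bar height at rest. Over the hook lies its U-shaped thumb plate, 4 mm thick, open to -x: a wing each side, 13 to 50 mm off the middle in dock y, 20 mm before (-x) to 13 mm behind; its screws set its top at z 121 to 133 (differs from dock to dock). Press the wings beside the post.
- keeper (a joint): How far the keeper is pressed straight down, m: 0 up (its teeth stand 2 mm in front of the bar's ends), hard stop at 0.010; the teeth let the bar pass only from 0.0075. Spring: about 4 N to start it, 12 N at 0.0075, 14 N at the stop, returns by itself. Hold it down until the bar has moved 25 mm out. More than 25 N on it damages it.
- cradle: Fixed open-topped grey plastic cradle, 64 (x) x 68 (y) x 45 mm high, walls and floor 5 mm. Origin under its centre on the table, z up. The module's body stands in it upright, the cradle's x along the module's x (either way round), with about 5 mm clearance a side.
- cradle_in (a point): Centre of the cradle's inner floor, 5 mm above the table; where the centre of the module's underside belongs.
- jar: closed storage jar, 44 mm across, 55 mm high, origin under its centre; a bystander
- spool: small filament spool lying flat, 90 mm across, 36 mm high, origin under its centre; a bystander
- wrench: steel wrench lying flat, 140 mm long along its x; a bystander
- screwdriver: screwdriver lying flat, 170 mm long along its x; a bystander
- scraper: print scraper (spatula) lying flat, 200 mm long along its x; a bystander
- bracket: small white printed L bracket, 60 x 35 x 40 mm, origin under its centre; a bystander
Not all that is in view belongs to the job. Of the things that look like the dock, take the one that is farthest from the robot's base at the start.

How it is judged:
On the way, in this order (a step that is already met when the one before it is completed fails the run):
1. the keeper is pressed fully open by the fingers while the module is still in the hook (value of joint keeper above 0.0075 m and contact force between the fingers and keeper above 2 N and x of module in the frame of dock above -0.006 m), for 0.2 s.
2. the module is drawn out along the hook's mouth, still at hanging height (x of module in the frame of dock between -0.08 and -0.025 m and z of module in the frame of dock below 0.032 m).
3. the module is lifted clear of the hook and the keeper has sprung back (z of module in the frame of dock above 0.05 m and value of joint keeper below 0.002 m), for 0.1 s.
At the end, for the whole second after the job is handed in: The module stands in the cradle at rest (below 20 mm/s), upright within 0.08 rad, its underside within 4 mm of the cradle's inner floor and within 10 mm of its centre; the keeper is back up (within 2 mm) (horizontal distance between module and cradle_in below 0.01 m and z of module in the frame of cradle_in below 0.004 m and angle between module's own z axis and vertical below 0.08 rad and linear speed of module below 0.02 m/s and value of joint keeper below 0.002 m); the robot touches nothing.
It fails at once if the keeper is loaded with more than 25 N (contact force between anything else and keeper above 25 N).
It fails at once if the module is wrenched against the hook with more than 40 N (contact force between module and dock above 40 N).
It fails at once if the module is dropped into the cradle (faster than 0.4 m/s within its walls) (horizontal distance between module and cradle_in below 0.015 m and z of module in the frame of cradle_in below 0.04 m and linear speed of module above 0.4 m/s).
It fails at once if the module is rammed against the cradle (more than 80 N) (contact force between module and cradle above 80 N).
It fails at once if a bystander is moved by more than 30 mm (distance of any of jar, spool, wrench, screwdriver, scraper, bracket from where it was at the start of the episode above 0.03 m).
It also fails if it takes over 58 s, if anything falls off the work surface, if the arm or the gripper's body presses on something with over 40 N, if the wrist force passes 120 N, or if a joint passes its speed limit or range.

## Working session

There is one attempt and no reset: what is moved stays moved. The work goes in short steps, Python scripts to look and compute and a tool call to move; the robot and the scene stay as the last step left them, time stands still between calls to the robot, and variables do not carry over. Pictures are saved under pics/ and viewed, at most 10 in all, crops included, and the job is handed in when it is done.

Besides the shell and the picture viewer there is one more tool, called as a command line: name --argument value ..., lists and objects as JSON in quotes. step_arm: Moves the arm, as the interface text tells. Its arguments: {"type":"object","properties":{"moves":{"type":"array","items":{"type":"object","properties":{"rx":{"type":"number"},"ry":{"type":"number"},"rz":{"type":"number"},"dx":{"type":"number"},"dy":{"type":"number"},"dz":{"type":"number"},"gripper":{"type":"number"}}}},"grip_force":{"type":"number"}},"required":["moves"]}

```bash
mkdir -p pics; python3 - <<'E'
from bench import r
import cv2
o=r.get_obs()
for k in o: print(k,o[k])
print(r.tcp_to_tips)
for n in("top","side"):
    f=r.grab_frame(n); cv2.imwrite(f"pics/{n}0.png",f); 
    c=r.camera_info(n); print(n,c)
E
```

```text
clock 0.0
joints [-1.45808241  0.47778286  0.02232831  1.5564195  -0.01153977  1.10926408
 -0.08308877]
qvel [ 1.28586196e-03  1.14201377e-04 -8.53569481e-04 -3.04179898e-03
 -1.28765003e-03  1.41040664e-03 -8.60558170e-05]
tau [ 7.65088007e-04 -5.96467710e+01  1.60782617e+00 -2.81189150e+01
  1.23030500e-02  9.49789421e-03  9.16317262e-07]
tcp_pos [0.14771772 0.65809918 0.25235048]
orientation [-3.46097855e-01 -3.12236360e+00  2.73854328e-03]
contact_force [ 0.0134712   0.28044527 -0.49853607]
moment [ 0.0247372  -0.03143236 -0.01770168]
gripper_force 0.0
grip_width 0.08542464633029943
0.022
top {'mtx': array([[460.96038058,   0.        , 278.69709708],
       [  0.        , 460.96038058, 215.17193778],
       [  0.        ,   0.        ,   1.        ]]), 'D': array([-0.1413962,  0.       ,  0.       ,  0.       ,  0.       ]), 'rvec': array([ 2.16219909, -2.10203022,  0.19436395]), 'tvec': array([-0.01701416,  0.55480828,  1.32189443])}
side {'mtx': array([[387.80745534,   0.        , 274.96369788],
       [  0.        , 387.80745534, 208.81112092],
       [  0.        ,   0.        ,   1.        ]]), 'D': array([-0.07759226,  0.        ,  0.        ,  0.        ,  0.        ]), 'rvec': array([ 2.29478439, -0.32197337,  0.16374837]), 'tvec': array([-0.53835907,  0.14551659,  0.88900992])}
```

View pics/top0.png

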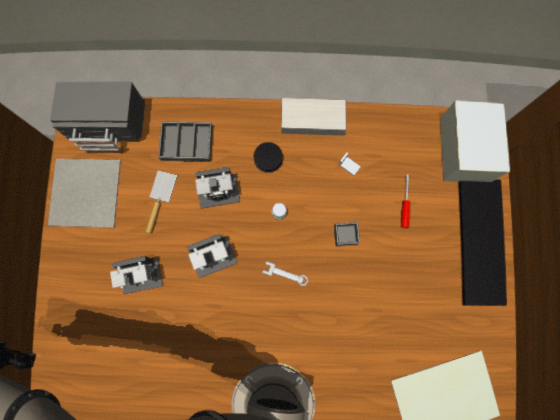

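View pics/side0.png

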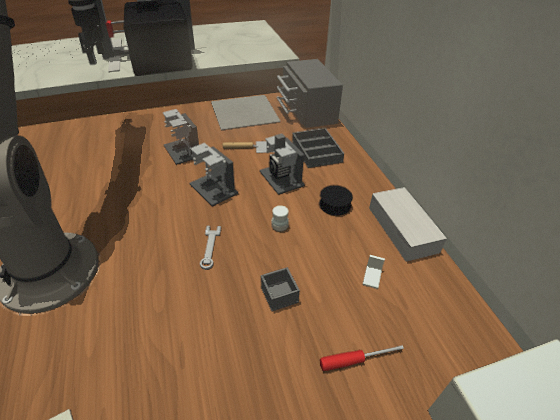

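Candidates for the dock: A at top (217,187), B at (212,255), C at (135,273). A is the farthest from the base (~(273,400)) and is the only one carrying a grey post. The cradle is at (347,234), and the divided tray at (186,141) is not it. Next, close crops to check this.

```bash
cat > h.py <<'E'
import numpy as np,cv2
from bench import r
def proj(n,P,c=None):
    c=c or r.camera_info(n)
    return cv2.projectPoints(np.float64(P).reshape(-1,1,3),c["rvec"],c["tvec"],c["mtx"],c["D"])[0].reshape(-1,2)
def ray(n,uv,z,c=None):
    c=c or r.camera_info(n)
    p=cv2.undistortPoints(np.float64(uv).reshape(-1,1,2),c["mtx"],c["D"]).reshape(-1,2)
    R=cv2.Rodrigues(c["rvec"])[0];o=-R.T@c["tvec"]
    d=np.c_[p,np.ones(len(p))]@R
    return o+d*((z-o[2])/d[:,2])[:,None]
E
python3 - <<'E'
from h import *
t=cv2.imread("pics/top0.png");s=cv2.imread("pics/side0.png")
def crop(f,x,y,w,h,k): return cv2.resize(f[y:y+h,x:x+w],None,fx=k,fy=k,interpolation=cv2.INTER_CUBIC)
a=crop(t,190,160,60,50,6.6667);b=crop(t,320,210,60,50,6.6667)
c=crop(s,250,130,60,50,6.6667);d=crop(s,250,260,60,50,6.6667)
cv2.imwrite("pics/crop1.png",np.vstack([np.hstack([a[:300,:400],b[:300,:400]]),np.hstack([c[:300,:400],d[:300,:400]])]))
print(ray("top",[[217,187],[212,255],[135,273]],0.12)[:, :2], ray("top",[[347,234]],.045))
E
```

```text
[[0.61895305 0.17713941]
 [0.42456573 0.18131694]
 [0.36680733 0.39566563]] [[ 0.50478874 -0.20603146  0.045     ]]
```

View pics/crop1.png

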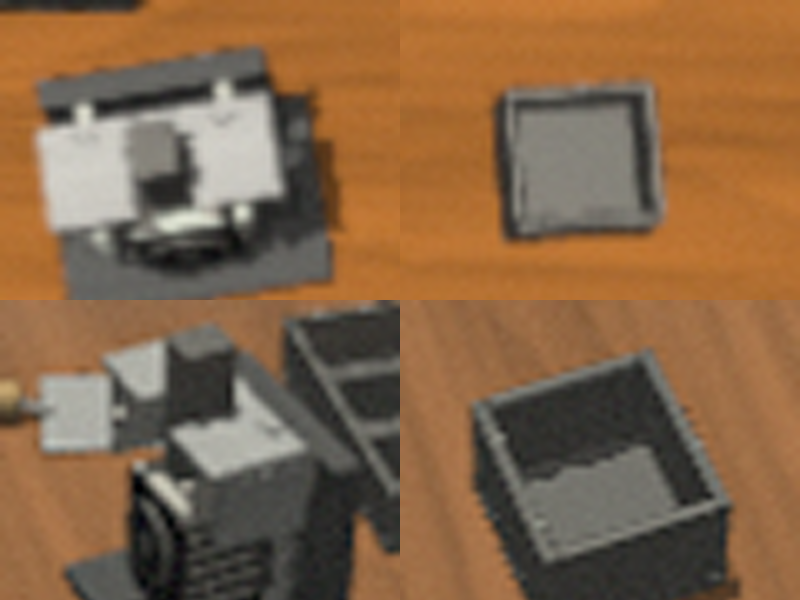

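The crop shows dock A with the module in it: grey post top near top-view px (213,182), fan facing the robot. The cradle is an open box centred near (347,234). Next, a rough pose fit for both.

```bash
cat > fit.py <<'E'
from h import *
from scipy.optimize import least_squares
def T(p,P):
    c,s=np.cos(p[2]),np.sin(p[2]);P=np.float64(P)
    return np.c_[p[0]+c*P[:,0]-s*P[:,1],p[1]+s*P[:,0]+c*P[:,1],P[:,2]]
def fit(obs,p0,zfree=False):
    # obs: list of (cam,info,dockpoints with z None->p[3], uv)
    def f(p):
        e=[]
        for n,c,P,uv in obs:
            Q=[[a,b,(p[3] if z is None else z)] for a,b,z in P]
            e.append((proj(n,T(p,Q),c)-np.float64(uv)).ravel())
        return np.concatenate(e)
    s=least_squares(f,p0,loss="soft_l1");return s.x,f(s.x).reshape(-1,2)
E
python3 - <<'E'
from fit import *
k=1/6.6667
tc,sc=r.camera_info("top"),r.camera_info("side")
t=lambda L,ox=190,oy=160,yy=0:[[ox+x*k,oy+(y-yy)*k] for x,y in L]
base=t([(38,85),(262,50),(330,275),(68,300)])
plate=t([(38,130),(270,97),(282,195),(50,230)])
post=t([(133,125),(172,122),(182,175),(140,180)])
obs=[("top",tc,[(.055,.062,.008),(.055,-.062,.008),(-.035,-.062,.008),(-.035,.062,.008)],base),
("top",tc,[(.013,.05,None),(.013,-.05,None),(-.02,-.05,None),(-.02,.05,None)],plate),
("top",tc,[(.012,.01,.153),(.012,-.01,.153),(-.012,-.01,.153),(-.012,.01,.153)],post),
]
p,e=fit(obs,[.62,.177,.15,.127]);print("dock",p,np.degrees(p[2]));print(e.round(1).tolist())
c=t([(505,90),(652,85),(662,230),(512,240)],320-60,210)
H=.045
p,e=fit([("top",tc,[(.032,.034,H),(.032,-.034,H),(-.032,-.034,H),(-.032,.034,H)],c)],[.505,-.206,0.])
print("cradle top",p,np.degrees(p[2]),e.round(1).tolist())
c2=t([(475,405),(648,352),(728,503),(548,560)],250-60,260,300)
w=ray("side",c2,H);print(w, w.mean(0))
w=ray("side",t([(165,338),(215,325),(237,345),(182,365)],250,130,300),.153);print(w,w.mean(0))
E
```

```text
dock [0.62602296 0.18533945 0.1820253  0.13248309] 10.429281556616926
[[1.3, 6.4], [7.0, 5.7], [0.8, -0.1], [0.3, 2.2], [0.0, 2.2], [0.1, 1.9], [-0.2, -1.6], [-0.4, -1.6], [-1.3, -0.7], [-0.0, -1.3], [-0.4, -1.0], [-1.2, -0.6]]
cradle top [ 0.50440815 -0.20733462  0.06924425] 3.9674030971021486 [[-0.3, 0.5], [0.2, 0.3], [0.2, -0.2], [-0.0, -0.7]]
[[ 0.47651223 -0.18055496  0.045     ]
 [ 0.53717393 -0.1748059   0.045     ]
 [ 0.54300835 -0.23925766  0.045     ]
 [ 0.48273867 -0.24431017  0.045     ]] [ 0.50985829 -0.20973217  0.045     ]
[[0.61298078 0.18694002 0.153     ]
 [0.63567614 0.19129259 0.153     ]
 [0.63978632 0.17430379 0.153     ]
 [0.61385034 0.16563381 0.153     ]] [0.62557339 0.17954255 0.153     ]
```

step_arm --moves '[{"rz": -7.6},{"rz": -7.6},{"rz": -7.5},{"dx": -20,"dy": -29},{"dx": -22,"dy": -33},{"dx": -22,"dy": -33},{"dx": -22,"dy": -33},{"dx": -22,"dy": -33},{"dx": -22,"dy": -33},{"dx": -22,"dy": -33},{"dx": -22,"dy": -33},{"dx": -22,"dy": -33},{"dx": -22,"dy": -33},{"dx": -22,"dy": -33},{"dx": -22,"dy": -33},{"dx": -22,"dy": -33},{"dx": -22,"dy": -33},{"dx": -20,"dy": -33},{"dx": -15,"dy": -28},{}]'

```text
invalid input at $.moves[0]: expected keys rx, ry, rz, dx, dy, dz, gripper
```

```bash
cat > snap.py <<'E'
from fit import *
import sys,pickle
from scipy.spatial.transform import Rotation as Ro
name=sys.argv[1]
o=r.get_obs();c=r.camera_info("wrist");f=r.grab_frame("wrist")
cv2.imwrite(f"pics/{name}.png",cv2.resize(f,(800,600),interpolation=cv2.INTER_CUBIC));cv2.imwrite(f"pics/{name}_raw.png",f);pickle.dump(c,open(f"{name}.pkl","wb"))
R=Ro.from_rotvec(o["orientation"]).as_matrix()
print(o["clock"],o["tcp_pos"],o["contact_force"],o["grip_width"]);print(R.round(3))
Rc=cv2.Rodrigues(c["rvec"])[0];cp=-Rc.T@c["tvec"];print("cam",cp,"fwd",Rc[2],"in tool",R.T@(cp-o["tcp_pos"]))
E
python3 snap.py w1
```

```text
0.1 [0.14774467 0.65811476 0.25242892] [-0.69633023 -0.21080559  0.53831012] 0.08591770665096199
[[-0.976  0.219 -0.   ]
 [ 0.219  0.976 -0.002]
 [-0.    -0.002 -1.   ]]
cam [0.08242837 0.6717526  0.37296372] fwd [ 0.25365561 -0.05878936 -0.96550642] in tool [ 0.06670429 -0.00119895 -0.12054024]
```

View pics/w1.png

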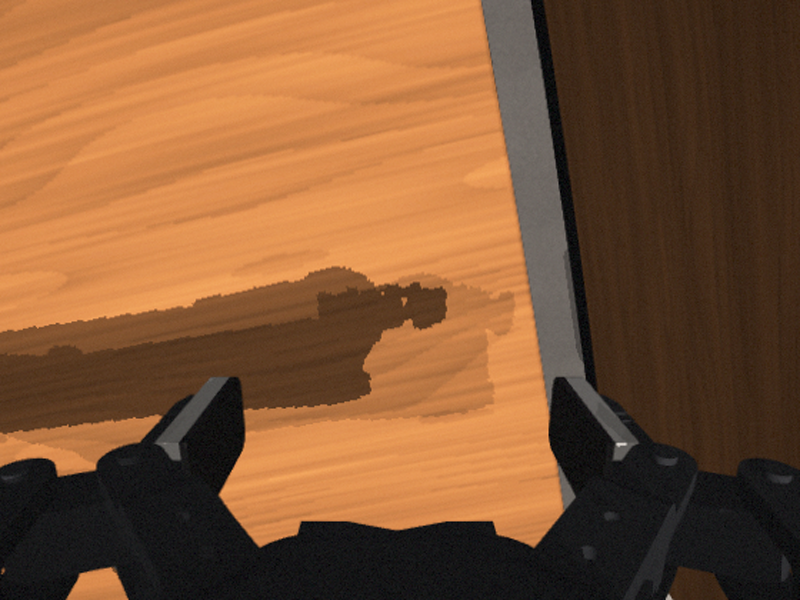

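The wrist view shows bare table and the open fingers at the bottom. The move was refused because every row needs all its keys, so I'm resending it in full, stopping 50 mm short of the dock for a wrist look.

step_arm --moves '[{"rx": 0,"ry": 0,"rz": -7.6,"dx": 0,"dy": 0,"dz": 0,"gripper": 1},{"rx": 0,"ry": 0,"rz": -7.6,"dx": 0,"dy": 0,"dz": 0,"gripper": 1},{"rx": 0,"ry": 0,"rz": -7.5,"dx": 0,"dy": 0,"dz": 0,"gripper": 1},{"rx": 0,"ry": 0,"rz": 0,"dx": -18,"dy": -29,"dz": 0,"gripper": 1},{"rx": 0,"ry": 0,"rz": 0,"dx": -20,"dy": -33,"dz": 0,"gripper": 1},{"rx": 0,"ry": 0,"rz": 0,"dx": -20,"dy": -33,"dz": 0,"gripper": 1},{"rx": 0,"ry": 0,"rz": 0,"dx": -20,"dy": -33,"dz": 0,"gripper": 1},{"rx": 0,"ry": 0,"rz": 0,"dx": -20,"dy": -33,"dz": 0,"gripper": 1},{"rx": 0,"ry": 0,"rz": 0,"dx": -20,"dy": -33,"dz": 0,"gripper": 1},{"rx": 0,"ry": 0,"rz": 0,"dx": -20,"dy": -33,"dz": 0,"gripper": 1},{"rx": 0,"ry": 0,"rz": 0,"dx": -20,"dy": -33,"dz": 0,"gripper": 1},{"rx": 0,"ry": 0,"rz": 0,"dx": -20,"dy": -33,"dz": 0,"gripper": 1},{"rx": 0,"ry": 0,"rz": 0,"dx": -20,"dy": -33,"dz": 0,"gripper": 1},{"rx": 0,"ry": 0,"rz": 0,"dx": -20,"dy": -33,"dz": 0,"gripper": 1},{"rx": 0,"ry": 0,"rz": 0,"dx": -20,"dy": -33,"dz": 0,"gripper": 1},{"rx": 0,"ry": 0,"rz": 0,"dx": -20,"dy": -33,"dz": 0,"gripper": 1},{"rx": 0,"ry": 0,"rz": 0,"dx": -20,"dy": -33,"dz": 0,"gripper": 1},{"rx": 0,"ry": 0,"rz": 0,"dx": -20,"dy": -33,"dz": 0,"gripper": 1},{"rx": 0,"ry": 0,"rz": 0,"dx": -20,"dy": -33,"dz": 0,"gripper": 1},{"rx": 0,"ry": 0,"rz": 0,"dx": -16,"dy": -29,"dz": 0,"gripper": 0.3}]'

```text
clock: 2.65
tcp_pos: [0.5739, 0.171, 0.2531]
orientation: [0.274, -3.129, 0.0]
contact_force: [0.8, 0.2, 0.3]
grip_width: 0.0699
gripper_force: 0.0
```

step_arm --moves '[{"rx": 0,"ry": 0,"rz": 0,"dx": 0,"dy": 0,"dz": 0,"gripper": 0.0},{"rx": 0,"ry": 0,"rz": 0,"dx": 0,"dy": 0,"dz": 0,"gripper": 0.0},{"rx": 0,"ry": 0,"rz": 0,"dx": 0,"dy": 0,"dz": 0,"gripper": 0.0},{"rx": 0,"ry": 0,"rz": 0,"dx": 0,"dy": 0,"dz": 0,"gripper": 0.0}]'

```text
clock: 3.15
tcp_pos: [0.5727, 0.1734, 0.2533]
orientation: [0.278, -3.129, -0.001]
contact_force: [0.2, 0.6, 0.6]
grip_width: 0.0431
gripper_force: 0.0
```

```bash
python3 snap.py w2
```

```text
3.15 [0.5726627  0.17341433 0.25331753] [0.1976921  0.55001977 0.55292629] 0.043090809703907926
[[-0.984 -0.176 -0.   ]
 [-0.176  0.984  0.   ]
 [ 0.     0.    -1.   ]]
cam [0.50679446 0.16083007 0.37387007] fwd [ 0.25599542  0.04586445 -0.96558935] in tool [ 0.06707447 -0.00073947 -0.120542  ]
```

View pics/w2.png

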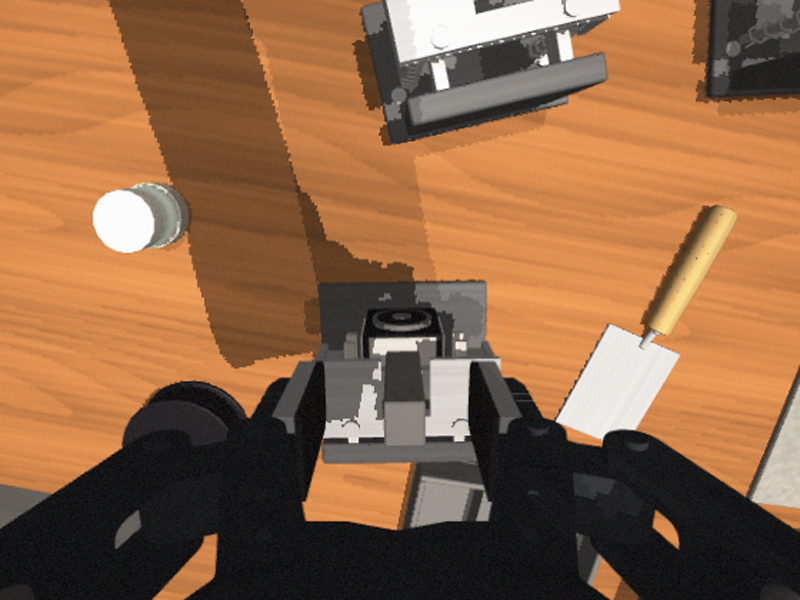

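Wrist view: the dock is at the bottom centre with the fan towards the image top. The post top is around (386..424, 400..446), with the plate wings on either side. I need an enlarged crop for the corners.

```bash
python3 - <<'E'
import cv2
f=cv2.imread("pics/w2_raw.png")[190:340,210:360]
f=cv2.convertScaleAbs(f,alpha=1.5,beta=20)
cv2.imwrite("pics/w2c.png",cv2.resize(f,(600,600),interpolation=cv2.INTER_CUBIC))
E
```

```text
(no output)
```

View pics/w2c.png

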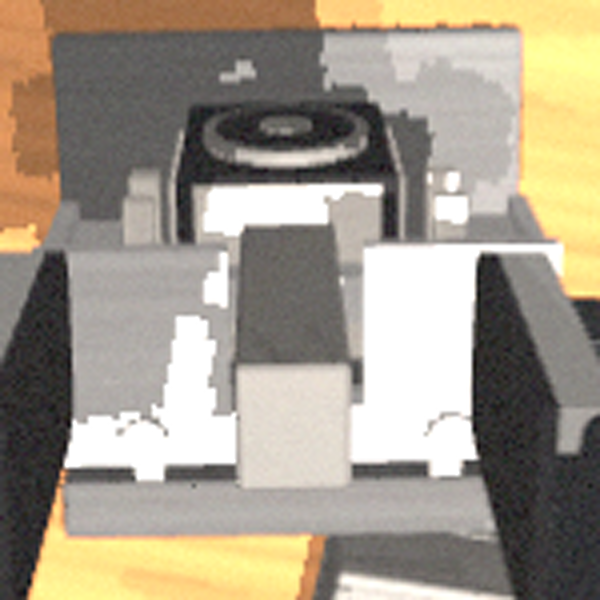

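```bash
cat > f2.py <<'E'
from fit import *
import pickle
c=pickle.load(open("w2.pkl","rb"))
q=lambda L:[[210+x/4,190+y/4] for x,y in L]
obs=[("w",c,[(-.012,-.01,.153),(-.012,.01,.153),(.012,.01,.153),(.012,-.01,.153)],q([(235,362),(350,363),(352,487),(241,488)])),
("w",c,[(-.035,-.062,.008),(-.035,.062,.008)],q([(55,37),(521,28)])),
("w",c,[(-.02,-.013,None),(-.02,.013,None),(-.02,.05,None)],q([(228,250),(363,244),(562,244)]))]
p,e=fit(obs,[.622,.18,.17,.127]);print("all",p,np.degrees(p[2]));print(e.round(2).tolist())
p,e=fit(obs[:1],[.622,.18,.17]);print("post",p,np.degrees(p[2]),e.round(2).tolist())
p,e=fit(obs[1:],[.622,.18,.17,.127]);print("base+plate",p,np.degrees(p[2]),e.round(2).tolist())
print((proj("w",T([*p[:3]],[(.013,y,p[3]) for y in(-.03,.03)]),c)-[210,190])*4)
E
python3 f2.py
```

```text
all [0.62467666 0.18663967 0.1909708  0.12161103] 10.941821025747647
[[0.45, 0.16], [1.47, -0.5], [0.88, 0.12], [-0.33, 0.26], [-1.75, -0.5], [0.51, 0.08], [-1.12, -0.31], [-0.17, 0.71], [-0.66, -0.03]]
post [0.62474118 0.18621258 0.19549064] 11.200788799026627 [[-0.27, 0.2], [0.74, -0.57], [0.33, 0.05], [-0.87, 0.3]]
base+plate [0.62485253 0.18734178 0.19519759 0.1208039 ] 11.1839982967383 [[-1.24, 0.02], [0.99, 0.11], [-0.31, -0.27], [0.52, 0.62], [-0.11, -0.32]]
[[143.93612081 408.68011828]
 [452.54834655 403.32103275]]
```

step_arm --moves '[{"rx": 0,"ry": 0,"rz": -1.0,"dx": 0,"dy": 0,"dz": 0,"gripper": -0.2},{"rx": 0,"ry": 0,"rz": 0,"dx": -18,"dy": 2.5,"dz": 0,"gripper": -0.2},{"rx": 0,"ry": 0,"rz": 0,"dx": -18,"dy": 0,"dz": 0,"gripper": -0.2},{"rx": 0,"ry": 0,"rz": 0,"dx": -17.5,"dy": 0,"dz": 0,"gripper": -0.2},{"rx": 0,"ry": 0,"rz": 0,"dx": 0,"dy": 0,"dz": 20,"gripper": -0.2},{"rx": 0,"ry": 0,"rz": 0,"dx": 0,"dy": 0,"dz": 20,"gripper": -0.2},{"rx": 0,"ry": 0,"rz": 0,"dx": 0,"dy": 0,"dz": 10,"gripper": -0.2},{"rx": 0,"ry": 0,"rz": 0,"dx": 0,"dy": 0,"dz": 0,"gripper": -0.2},{"rx": 0,"ry": 0,"rz": 0,"dx": 0,"dy": 0,"dz": 0,"gripper": -0.2}]'

```text
clock: 4.32
tcp_pos: [0.6257, 0.1853, 0.2042]
orientation: [-0.303, 3.126, 0.001]
contact_force: [-0.6, -0.4, -0.2]
grip_width: 0.0341
gripper_force: 0.0
```

```bash
python3 snap.py w3; python3 - <<'E'
import cv2
f=cv2.imread("pics/w3_raw.png")[220:420,180:380]
f=cv2.convertScaleAbs(f,alpha=1.6,beta=30)
cv2.imwrite("pics/w3c.png",cv2.resize(f,(600,600),interpolation=cv2.INTER_CUBIC))
E
```

```text
4.325 [0.62570621 0.1852589  0.20421904] [-0.56604012 -0.38342255 -0.20046034] 0.0341324197918072
[[-0.981 -0.192  0.001]
 [-0.192  0.981  0.001]
 [-0.001  0.    -1.   ]]
cam [0.55984468 0.17162578 0.32463664] fwd [ 0.25663293  0.05008299 -0.96521046] in tool [ 0.06708712 -0.00071606 -0.12051062]
```

View pics/w3c.png

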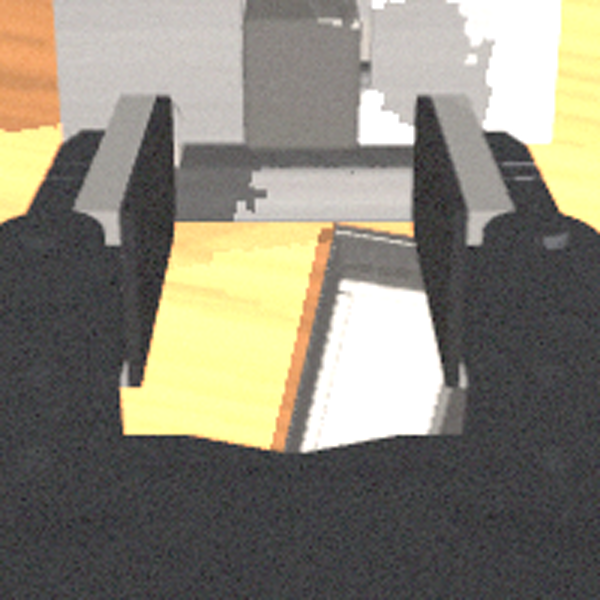

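The tips sit with inner edges at crop x 172 and 417, and the post back edge runs 247..360 at y 148. Checking the centring in numbers.

```bash
python3 - <<'E'
from fit import *
import pickle
from scipy.spatial.transform import Rotation as Ro
c=pickle.load(open("w3.pkl","rb"))
q=lambda L:[[180+x/3,220+y/3] for x,y in L]
w=ray("w",q([(247,148),(360,147)]),.153,c);print(w,w.mean(0))
o=r.get_obs();R=Ro.from_rotvec(o["orientation"]).as_matrix()
m=w.mean(0)-o["tcp_pos"];print("post back-mid in tool",R.T@m*1000,"edge yaw tool",np.degrees(np.arctan2(*( (R.T@(w[1]-w[0]))[[0,1]]))))
for z in(.010,.016,.022):
  P=[o["tcp_pos"]+R@np.array(v) for v in((.011,-.017,z),(.011,.017,z),(-.011,-.017,z),(-.011,.017,z))]
  print(z,((proj("w",P,c)-[180,220])*3).round(0).tolist())
E
```

```text
[[0.63825386 0.17897164 0.153     ]
 [0.63434611 0.19806938 0.153     ]] [0.63629999 0.18852051 0.153     ]
post back-mid in tool [-10.88672765   1.18680352  51.31570119] edge yaw tool 0.5146771833239684
0.01 [[167.0, 125.0], [428.0, 125.0], [173.0, 275.0], [423.0, 275.0]]
0.016 [[172.0, 108.0], [423.0, 108.0], [177.0, 253.0], [418.0, 252.0]]
0.022 [[177.0, 91.0], [418.0, 91.0], [181.0, 232.0], [413.0, 232.0]]
```

step_arm --moves '[{"rx": 0,"ry": 0,"rz": 0,"dx": 1,"dy": 1.6,"dz": 0,"gripper": -0.2},{"rx": 0,"ry": 0,"rz": 0,"dx": 0,"dy": 0,"dz": 15,"gripper": -0.2},{"rx": 0,"ry": 0,"rz": 0,"dx": 0,"dy": 0,"dz": 15,"gripper": -0.2},{"rx": 0,"ry": 0,"rz": 0,"dx": 0,"dy": 0,"dz": 14,"gripper": -0.35},{"rx": 0,"ry": 0,"rz": 0,"dx": 0,"dy": 0,"dz": 0,"gripper": -0.35},{"rx": 0,"ry": 0,"rz": 0,"dx": 0,"dy": 0,"dz": 0,"gripper": -0.35}]'

```text
clock: 5.12
tcp_pos: [0.6241, 0.1864, 0.1593]
orientation: [-0.302, 3.127, -0.0]
contact_force: [0.9, -0.4, -0.6]
grip_width: 0.0281
gripper_force: 0.0
```

step_arm --moves '[{"rx": 0,"ry": 0,"rz": 0,"dx": 0,"dy": 0,"dz": 2,"gripper": -0.35},{"rx": 0,"ry": 0,"rz": 0,"dx": 0,"dy": 0,"dz": 2,"gripper": -0.35},{"rx": 0,"ry": 0,"rz": 0,"dx": 0,"dy": 0,"dz": 2,"gripper": -0.35},{"rx": 0,"ry": 0,"rz": 0,"dx": 0,"dy": 0,"dz": 0,"gripper": -0.35}]'

```text
clock: 5.62
tcp_pos: [0.6238, 0.1865, 0.1532]
orientation: [0.302, -3.127, 0.0]
contact_force: [-0.1, 0.5, 0.2]
grip_width: 0.028
gripper_force: 0.0
```

step_arm --moves '[{"rx": 0,"ry": 0,"rz": 0,"dx": 0,"dy": 0,"dz": 2,"gripper": -0.35},{"rx": 0,"ry": 0,"rz": 0,"dx": 0,"dy": 0,"dz": 1,"gripper": -0.35},{"rx": 0,"ry": 0,"rz": 0,"dx": 0,"dy": 0,"dz": 0,"gripper": -0.35}]'

```text
clock: 6.0
tcp_pos: [0.6239, 0.1865, 0.1502]
orientation: [0.302, -3.127, 0.0]
contact_force: [0.4, 0.7, 0.1]
grip_width: 0.0278
gripper_force: 0.0
```

step_arm --moves '[{"rx": 0,"ry": 0,"rz": 0,"dx": 0,"dy": 0,"dz": 2,"gripper": -0.35},{"rx": 0,"ry": 0,"rz": 0,"dx": 0,"dy": 0,"dz": 1,"gripper": -0.35},{"rx": 0,"ry": 0,"rz": 0,"dx": 0,"dy": 0,"dz": 0,"gripper": -0.35}]'

```text
clock: 6.38
tcp_pos: [0.6239, 0.1864, 0.1472]
orientation: [0.302, -3.127, 0.0]
contact_force: [0.1, -0.0, 0.4]
grip_width: 0.0278
gripper_force: 0.0
```

step_arm --moves '[{"rx": 0,"ry": 0,"rz": 0,"dx": 0,"dy": 0,"dz": 1,"gripper": -0.35},{"rx": 0,"ry": 0,"rz": 0,"dx": 0,"dy": 0,"dz": 1,"gripper": -0.35},{"rx": 0,"ry": 0,"rz": 0,"dx": 0,"dy": 0,"dz": 0,"gripper": -0.35}]'

```text
clock: 6.75
tcp_pos: [0.6239, 0.1865, 0.1452]
orientation: [0.302, -3.127, 0.0]
contact_force: [0.7, -0.3, -0.4]
grip_width: 0.0277
gripper_force: 0.0
```

step_arm --moves '[{"rx": 0,"ry": 0,"rz": 0,"dx": 0,"dy": 0,"dz": 1,"gripper": -0.35},{"rx": 0,"ry": 0,"rz": 0,"dx": 0,"dy": 0,"dz": 1,"gripper": -0.35},{"rx": 0,"ry": 0,"rz": 0,"dx": 0,"dy": 0,"dz": 0,"gripper": -0.35}]'

```text
clock: 7.12
tcp_pos: [0.6238, 0.1864, 0.1431]
orientation: [0.302, -3.127, 0.0]
contact_force: [-0.4, 0.2, -0.3]
grip_width: 0.0276
gripper_force: 0.0
```

step_arm --moves '[{"rx": 0,"ry": 0,"rz": 0,"dx": 0,"dy": 0,"dz": 1,"gripper": -0.35},{"rx": 0,"ry": 0,"rz": 0,"dx": 0,"dy": 0,"dz": 1,"gripper": -0.35},{"rx": 0,"ry": 0,"rz": 0,"dx": 0,"dy": 0,"dz": 0,"gripper": -0.35}]'

```text
clock: 7.5
tcp_pos: [0.624, 0.1865, 0.1418]
orientation: [-0.302, 3.127, 0.0]
contact_force: [-1.8, -1.2, 5.9]
grip_width: 0.0278
gripper_force: 2.7
```

step_arm --moves '[{"rx": 0,"ry": 0,"rz": 0,"dx": 0,"dy": 0,"dz": 1,"gripper": -0.35},{"rx": 0,"ry": 0,"rz": 0,"dx": 0,"dy": 0,"dz": 1,"gripper": -0.35},{"rx": 0,"ry": 0,"rz": 0,"dx": 0,"dy": 0,"dz": 0,"gripper": -0.35}]'

```text
clock: 7.88
tcp_pos: [0.6241, 0.1865, 0.14]
orientation: [-0.302, 3.127, 0.0]
contact_force: [-2.6, -1.5, 7.0]
grip_width: 0.0277
gripper_force: 3.6
```

step_arm --moves '[{"rx": 0,"ry": 0,"rz": 0,"dx": 0,"dy": 0,"dz": 0,"gripper": -0.46},{"rx": 0,"ry": 0,"rz": 0,"dx": 0,"dy": 0,"dz": 0,"gripper": -0.46}]'

```text
clock: 8.12
tcp_pos: [0.6245, 0.1862, 0.1403]
orientation: [-0.302, 3.126, 0.0]
contact_force: [-1.9, -1.1, 7.5]
grip_width: 0.0231
gripper_force: 3.6
```

step_arm --moves '[{"rx": 0,"ry": 0,"rz": 0,"dx": 0,"dy": 0,"dz": 1,"gripper": -0.46},{"rx": 0,"ry": 0,"rz": 0,"dx": 0,"dy": 0,"dz": 1,"gripper": -0.46},{"rx": 0,"ry": 0,"rz": 0,"dx": 0,"dy": 0,"dz": 1,"gripper": -0.46},{"rx": 0,"ry": 0,"rz": 0,"dx": 0,"dy": 0,"dz": 0,"gripper": -0.46}]'

```text
clock: 8.62
tcp_pos: [0.6245, 0.1862, 0.1376]
orientation: [-0.302, 3.126, 0.0]
contact_force: [-2.7, -1.8, 9.8]
grip_width: 0.0231
gripper_force: 4.9
```

step_arm --moves '[{"rx": 0,"ry": 0,"rz": 0,"dx": 0,"dy": 0,"dz": 1,"gripper": -0.46},{"rx": 0,"ry": 0,"rz": 0,"dx": 0,"dy": 0,"dz": 1,"gripper": -0.46},{"rx": 0,"ry": 0,"rz": 0,"dx": 0,"dy": 0,"dz": 1,"gripper": -0.46},{"rx": 0,"ry": 0,"rz": 0,"dx": 0,"dy": 0,"dz": 0,"gripper": -0.46}]'

```text
clock: 9.12
tcp_pos: [0.6246, 0.1862, 0.135]
orientation: [-0.302, 3.126, 0.0]
contact_force: [-3.4, -1.6, 12.9]
grip_width: 0.023
gripper_force: 6.2
```

step_arm --moves '[{"rx": 0,"ry": 0,"rz": 0,"dx": 0,"dy": 0,"dz": 1,"gripper": -0.46},{"rx": 0,"ry": 0,"rz": 0,"dx": 0,"dy": 0,"dz": 0,"gripper": -0.46}]'

```text
clock: 9.38
tcp_pos: [0.6246, 0.1862, 0.1341]
orientation: [-0.302, 3.126, 0.0]
contact_force: [-3.5, -2.1, 13.3]
grip_width: 0.023
gripper_force: 6.6
```

step_arm --grip_force 35 --moves '[{"rx": 0,"ry": 0,"rz": 0,"dx": 0,"dy": 0,"dz": 0.5,"gripper": -0.5},{"rx": 0,"ry": 0,"rz": 0,"dx": 0,"dy": 0,"dz": 0,"gripper": -0.55},{"rx": 0,"ry": 0,"rz": 0,"dx": 0,"dy": 0,"dz": 0,"gripper": -0.7},{"rx": 0,"ry": 0,"rz": 0,"dx": 0,"dy": 0,"dz": 0,"gripper": -0.7}]'

```text
clock: 9.88
tcp_pos: [0.625, 0.1856, 0.1339]
orientation: [-0.301, 3.125, -0.001]
contact_force: [-3.0, -3.0, 14.2]
grip_width: 0.0201
gripper_force: 39.7
```

step_arm --moves '[{"rx": 0,"ry": 0,"rz": 0,"dx": 0,"dy": 0,"dz": 0,"gripper": -0.7},{"rx": 0,"ry": 0,"rz": 0,"dx": 1.5,"dy": 0,"dz": 0,"gripper": -0.7},{"rx": 0,"ry": 0,"rz": 0,"dx": 1.5,"dy": 0,"dz": 0,"gripper": -0.7},{"rx": 0,"ry": 0,"rz": 0,"dx": 1.5,"dy": 0,"dz": 0,"gripper": -0.7},{"rx": 0,"ry": 0,"rz": 0,"dx": 0,"dy": 0,"dz": 0,"gripper": -0.7}]'

```text
clock: 10.5
tcp_pos: [0.6243, 0.1854, 0.135]
orientation: [-0.3, 3.117, 0.001]
contact_force: [6.6, -2.0, 9.0]
grip_width: 0.0196
gripper_force: 39.1
```

step_arm --moves '[{"rx": 0,"ry": 0,"rz": 0,"dx": 0,"dy": 0,"dz": 0.8,"gripper": -0.7},{"rx": 0,"ry": 0,"rz": 0,"dx": 1,"dy": 0,"dz": 0,"gripper": -0.7},{"rx": 0,"ry": 0,"rz": 0,"dx": 1,"dy": 0,"dz": 0,"gripper": -0.7},{"rx": 0,"ry": 0,"rz": 0,"dx": 0,"dy": 0,"dz": 0,"gripper": -0.7}]'

```text
clock: 11.0
tcp_pos: [0.6239, 0.1854, 0.1349]
orientation: [-0.3, 3.113, 0.002]
contact_force: [9.8, -0.8, 10.0]
grip_width: 0.0195
gripper_force: 40.6
```

step_arm --moves '[{"rx": 0,"ry": 0,"rz": 0,"dx": -2,"dy": 0,"dz": 0,"gripper": -0.7},{"rx": 0,"ry": 0,"rz": 0,"dx": -2,"dy": 0,"dz": 0,"gripper": -0.7},{"rx": 0,"ry": 0,"rz": 0,"dx": -2,"dy": 0,"dz": 0,"gripper": -0.7},{"rx": 0,"ry": 0,"rz": 0,"dx": 0,"dy": 0,"dz": 0,"gripper": -0.7}]'

```text
clock: 11.5
tcp_pos: [0.6248, 0.1855, 0.1338]
orientation: [-0.301, 3.125, -0.0]
contact_force: [-5.9, -4.0, 18.9]
grip_width: 0.0195
gripper_force: 42.3
```

step_arm --moves '[{"rx": 0,"ry": 0,"rz": 0,"dx": 0,"dy": 0,"dz": 0.5,"gripper": -0.7},{"rx": 0,"ry": 0,"rz": 0,"dx": 0,"dy": 0,"dz": 0,"gripper": -0.7}]'

```text
clock: 11.75
tcp_pos: [0.6248, 0.1855, 0.1338]
orientation: [-0.3, 3.124, -0.0]
contact_force: [-7.0, -4.0, 21.9]
grip_width: 0.0191
gripper_force: 42.7
```

step_arm --moves '[{"rx": 0,"ry": 0,"rz": 0,"dx": 2,"dy": 0,"dz": 0,"gripper": -0.7},{"rx": 0,"ry": 0,"rz": 0,"dx": 2,"dy": 0,"dz": 0,"gripper": -0.7},{"rx": 0,"ry": 0,"rz": 0,"dx": 2,"dy": 0,"dz": 0,"gripper": -0.7},{"rx": 0,"ry": 0,"rz": 0,"dx": 1,"dy": 0,"dz": 0,"gripper": -0.7},{"rx": 0,"ry": 0,"rz": 0,"dx": 0,"dy": 0,"dz": 0,"gripper": -0.7}]'

```text
clock: 12.38
tcp_pos: [0.6231, 0.1853, 0.1346]
orientation: [-0.3, 3.112, 0.003]
contact_force: [9.9, -1.0, 9.7]
grip_width: 0.02
gripper_force: 41.1
```

```bash
python3 - <<'E'
from bench import r
from scipy.spatial.transform import Rotation as Ro
o=r.get_obs();print(Ro.from_rotvec(o["orientation"]).as_matrix().round(4),o["moment"],o["tcp_pos"],o["contact_force"])
E
```

```text
[[-9.815e-01 -1.907e-01  1.460e-02]
 [-1.907e-01  9.816e-01  3.000e-03]
 [-1.490e-02  2.000e-04 -9.999e-01]] [-0.22086824 -2.181766    0.02261419] [0.62313796 0.18534673 0.13456806] [ 9.90065559 -1.00252728  9.65494593]
```

step_arm --moves '[{"rx": 0,"ry": 0,"rz": 0,"dx": 1,"dy": 0,"dz": 0,"gripper": -0.7},{"rx": 0,"ry": 0,"rz": 0,"dx": 1,"dy": 0,"dz": 0,"gripper": -0.7},{"rx": 0,"ry": 0,"rz": 0,"dx": 1,"dy": 0,"dz": 0.2,"gripper": -0.7},{"rx": 0,"ry": 0,"rz": 0,"dx": 0,"dy": 0,"dz": 0,"gripper": -0.7}]'

```text
clock: 12.88
tcp_pos: [0.6203, 0.1852, 0.1344]
orientation: [-0.3, 3.112, 0.003]
contact_force: [9.4, -0.3, 8.8]
grip_width: 0.0196
gripper_force: 41.4
```

step_arm --moves '[{"rx": 0,"ry": 0,"rz": 0,"dx": 2,"dy": 0,"dz": 0,"gripper": -0.7},{"rx": 0,"ry": 0,"rz": 0,"dx": 2,"dy": 0,"dz": 0,"gripper": -0.7},{"rx": 0,"ry": 0,"rz": 0,"dx": 2,"dy": 0,"dz": 0,"gripper": -0.7},{"rx": 0,"ry": 0,"rz": 0,"dx": 0,"dy": 0,"dz": 0,"gripper": -0.7}]'

```text
clock: 13.38
tcp_pos: [0.6142, 0.1845, 0.1344]
orientation: [-0.3, 3.112, 0.004]
contact_force: [9.7, 1.4, 10.8]
grip_width: 0.02
gripper_force: 41.6
```

step_arm --moves '[{"rx": 0,"ry": 0,"rz": 0,"dx": 2,"dy": 0,"dz": 0,"gripper": -0.7},{"rx": 0,"ry": 0,"rz": 0,"dx": 2,"dy": 0,"dz": 0,"gripper": -0.7},{"rx": 0,"ry": 0,"rz": 0,"dx": 2,"dy": 0,"dz": 0,"gripper": -0.7},{"rx": 0,"ry": 0,"rz": 0,"dx": 2,"dy": 0,"dz": 0,"gripper": -0.7},{"rx": 0,"ry": 0,"rz": 0,"dx": 0,"dy": 0,"dz": 0,"gripper": -0.7}]'

```text
clock: 14.0
tcp_pos: [0.6061, 0.1832, 0.1343]
orientation: [-0.301, 3.113, 0.005]
contact_force: [9.0, 1.7, 9.5]
grip_width: 0.0193
gripper_force: 41.6
```

step_arm --moves '[{"rx": 0,"ry": 0,"rz": 0,"dx": 2,"dy": 0,"dz": 0,"gripper": -0.7},{"rx": 0,"ry": 0,"rz": 0,"dx": 2,"dy": 0,"dz": 0,"gripper": -0.7},{"rx": 0,"ry": 0,"rz": 0,"dx": 2,"dy": 0,"dz": 0,"gripper": -0.7},{"rx": 0,"ry": 0,"rz": 0,"dx": 0,"dy": 0,"dz": 0,"gripper": -0.7}]'

```text
clock: 14.5
tcp_pos: [0.6002, 0.1821, 0.1342]
orientation: [-0.301, 3.113, 0.005]
contact_force: [8.9, 1.3, 9.6]
grip_width: 0.0197
gripper_force: 41.4
```

step_arm --moves '[{"rx": 0,"ry": 0,"rz": 0,"dx": 3,"dy": 0,"dz": 0,"gripper": -0.7},{"rx": 0,"ry": 0,"rz": 0,"dx": 3,"dy": 0,"dz": 0,"gripper": -0.7},{"rx": 0,"ry": 0,"rz": 0,"dx": 3,"dy": 0,"dz": 0,"gripper": -0.7},{"rx": 0,"ry": 0,"rz": 0,"dx": 4,"dy": 0,"dz": 0,"gripper": -0.7},{"rx": 0,"ry": 0,"rz": 0,"dx": 5,"dy": 0,"dz": 0,"gripper": -0.7},{"rx": 0,"ry": 0,"rz": 0,"dx": 6,"dy": 0,"dz": 0,"gripper": -0.7},{"rx": 0,"ry": 0,"rz": 0,"dx": 8,"dy": 0,"dz": 0,"gripper": -0.7},{"rx": 0,"ry": 0,"rz": 0,"dx": 8,"dy": 0,"dz": 0,"gripper": -0.7},{"rx": 0,"ry": 0,"rz": 0,"dx": 0,"dy": 0,"dz": 0,"gripper": -0.7}]'

```text
clock: 15.62
tcp_pos: [0.5539, 0.1728, 0.1303]
orientation: [0.303, -3.126, 0.0]
contact_force: [-0.7, 1.4, -2.2]
grip_width: 0.0198
gripper_force: 34.3
```

step_arm --moves '[{"rx": 0,"ry": 0,"rz": 0,"dx": 0,"dy": 0,"dz": -10,"gripper": -0.7},{"rx": 0,"ry": 0,"rz": 0,"dx": 0,"dy": 0,"dz": -25,"gripper": -0.7},{"rx": 0,"ry": 0,"rz": 0,"dx": 0,"dy": 0,"dz": -25,"gripper": -0.7},{"rx": 0,"ry": 0,"rz": 0,"dx": 0,"dy": 0,"dz": -20,"gripper": -0.7},{"rx": 0,"ry": 0,"rz": 0,"dx": 0,"dy": 0,"dz": -10,"gripper": -0.7},{"rx": 0,"ry": 0,"rz": 6.5,"dx": 0,"dy": 0,"dz": 0,"gripper": -0.7},{"rx": 0,"ry": 0,"rz": 0,"dx": 0,"dy": -15,"dz": 0,"gripper": -0.7},{"rx": 0,"ry": 0,"rz": 0,"dx": 0,"dy": -33,"dz": 0,"gripper": -0.7},{"rx": 0,"ry": 0,"rz": 0,"dx": 0,"dy": -36,"dz": 0,"gripper": -0.7},{"rx": 0,"ry": 0,"rz": 0,"dx": 0,"dy": -36,"dz": 0,"gripper": -0.7},{"rx": 0,"ry": 0,"rz": 0,"dx": 0,"dy": -36,"dz": 0,"gripper": -0.7},{"rx": 0,"ry": 0,"rz": 0,"dx": 0,"dy": -36,"dz": 0,"gripper": -0.7},{"rx": 0,"ry": 0,"rz": 0,"dx": 0,"dy": -36,"dz": 0,"gripper": -0.7},{"rx": 0,"ry": 0,"rz": 0,"dx": 0,"dy": -36,"dz": 0,"gripper": -0.7},{"rx": 0,"ry": 0,"rz": 0,"dx": 0,"dy": -36,"dz": 0,"gripper": -0.7},{"rx": 0,"ry": 0,"rz": 0,"dx": 0,"dy": -36,"dz": 0,"gripper": -0.7},{"rx": 0,"ry": 0,"rz": 0,"dx": 0,"dy": -28,"dz": 0,"gripper": -0.7},{"rx": 0,"ry": 0,"rz": 0,"dx": 0,"dy": -15,"dz": 0,"gripper": -0.7},{"rx": 0,"ry": 0,"rz": 0,"dx": 0,"dy": 0,"dz": 0,"gripper": -0.7},{"rx": 0,"ry": 0,"rz": 0,"dx": 0,"dy": 0,"dz": 0,"gripper": -0.7}]'

```text
clock: 18.12
tcp_pos: [0.5848, -0.2033, 0.22]
orientation: [0.128, -3.139, -0.002]
contact_force: [0.3, 0.8, -2.6]
grip_width: 0.0196
gripper_force: 34.8
```

```bash
python3 snap.py w4
```

```text
18.125 [ 0.58484402 -0.20327994  0.22001102] [ 0.29265604  0.81005467 -2.61284444] 0.01957578418864316
[[-0.997 -0.081 -0.   ]
 [-0.081  0.997  0.001]
 [ 0.     0.001 -1.   ]]
cam [ 0.51819413 -0.20973652  0.34059017] fwd [ 0.25890156  0.02201882 -0.96565271] in tool [ 0.06699907 -0.0008643  -0.1205554 ]
```

View pics/w4.png

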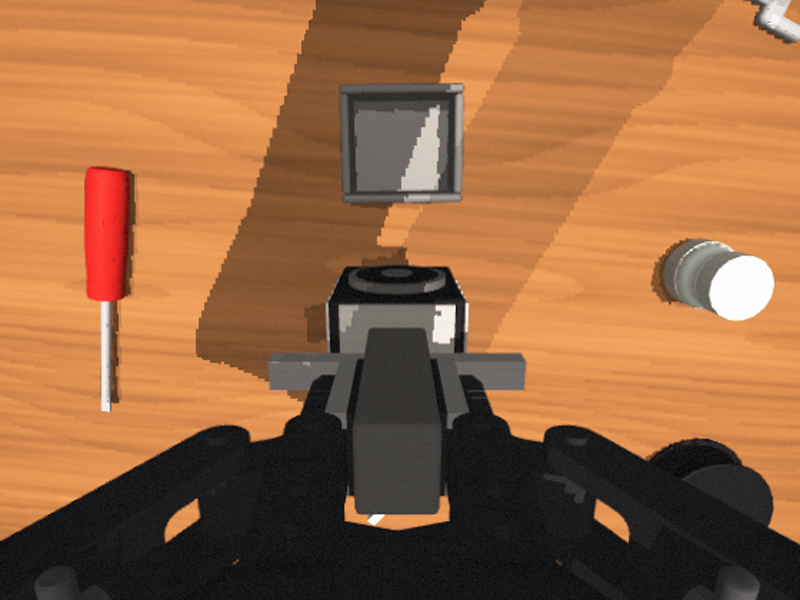

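The cradle is clearly visible with outer rim corners about (340,86), (463,84), (462,201), (343,203). The module is held upright, with bar front-top ends at (269,354) and (525,353) and post top 355..441 × 422..513.

```bash
python3 - <<'E'
from fit import *
import pickle
from scipy.spatial.transform import Rotation as Ro
c=pickle.load(open("w4.pkl","rb"));H=.045;s=560/800
p,e=fit([("w",c,[(-.032,-.034,H),(-.032,.034,H),(.032,.034,H),(.032,-.034,H)],np.array([(340,86),(463,84),(462,201),(343,203)])*s)],[.505,-.206,0.07])
print("cradle",p,np.degrees(p[2]),e.round(2).tolist())
M=np.array([(-.012,-.01,.128),(-.012,.01,.128),(.012,.01,.128),(.012,-.01,.128),(-.005,-.042,.074),(-.005,.042,.074)])
uv=np.array([(355,422),(441,422),(441,513),(355,513),(269,354),(525,353)])*s
f=lambda q:(proj("w",T(q,M)+[0,0,q[3]],c)-uv).ravel()
m=least_squares(f,[.585,-.203,.08,.11]);print("module",m.x,np.degrees(m.x[2]),m.fun.reshape(-1,2).round(1).tolist())
o=r.get_obs();R=Ro.from_rotvec(o["orientation"]).as_matrix()
d=np.array([p[0],p[1],0])-np.array([m.x[0],m.x[1],0]);print("shift tool mm",R.T@d*1000,"tool yaw",np.degrees(np.arctan2(-R[0,1],R[1,1])), "tcp-module",(o["tcp_pos"]-[*m.x[:2],m.x[3]]))
E
```

```text
cradle [ 0.50881896 -0.20705489  0.09500501] 5.443385972906712 [[-1.23, -0.87], [0.9, -0.72], [0.34, 1.13], [-0.21, 0.9]]
module [ 0.5843773  -0.20388673  0.08351911  0.11103623] 4.785292316855774 [[-2.0, -1.6], [1.8, -1.8], [0.0, -0.6], [-0.0, -0.4], [-0.9, 3.2], [1.2, 3.4]]
shift tool mm [7.55641919e+01 3.02532960e+00 2.16552454e-02] tool yaw 4.693706759160814 tcp-module [0.0005833  0.00082954 0.10904924]
```

step_arm --moves '[{"rx": 0,"ry": 0,"rz": -0.5,"dx": 12,"dy": 3,"dz": 0,"gripper": -0.7},{"rx": 0,"ry": 0,"rz": 0,"dx": 20,"dy": 0,"dz": 0,"gripper": -0.7},{"rx": 0,"ry": 0,"rz": 0,"dx": 20,"dy": 0,"dz": 0,"gripper": -0.7},{"rx": 0,"ry": 0,"rz": 0,"dx": 16,"dy": 0,"dz": 0,"gripper": -0.7},{"rx": 0,"ry": 0,"rz": 0,"dx": 8,"dy": 0,"dz": 0,"gripper": -0.7},{"rx": 0,"ry": 0,"rz": 0,"dx": 0,"dy": 0,"dz": 15,"gripper": -0.7},{"rx": 0,"ry": 0,"rz": 0,"dx": 0,"dy": 0,"dz": 20,"gripper": -0.7},{"rx": 0,"ry": 0,"rz": 0,"dx": 0,"dy": 0,"dz": 15,"gripper": -0.7},{"rx": 0,"ry": 0,"rz": 0,"dx": 0,"dy": 0,"dz": 5,"gripper": -0.7},{"rx": 0,"ry": 0,"rz": 0,"dx": 0,"dy": 0,"dz": 0,"gripper": -0.7}]'

```text
clock: 19.42
tcp_pos: [0.5089, -0.2084, 0.1649]
orientation: [0.138, -3.138, -0.0]
contact_force: [-0.4, -0.1, -2.9]
grip_width: 0.0196
gripper_force: 34.7
```

```bash
python3 - <<'E'
from h import *
print(r.get_obs()["tcp_pos"])
def crop(f,x,y,w,h,k): return cv2.resize(f[y:y+h,x:x+w],None,fx=k,fy=k,interpolation=cv2.INTER_CUBIC)
s=r.grab_frame("side");w=r.grab_frame("wrist")
a=crop(s,235,210,100,100,4);b=crop(w,180,140,200,200,2)
cv2.imwrite("pics/w5.png",cv2.convertScaleAbs(np.hstack([a,b]),alpha=1.4,beta=20))
E
```

```text
[ 0.50891575 -0.20842999  0.16490661]
```

View pics/w5.png

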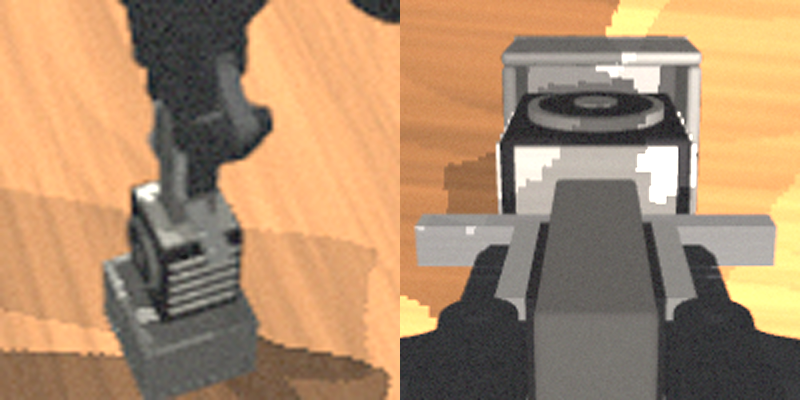

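The module hovers just over the cradle. Cradle rim spans x 503..700 (mid 601), the module's mid is at about 596, and the front gap runs from y 65 (inner rim) to y 95 (body's lower edge). Quick numeric check.

```bash
python3 - <<'E'
from h import *
from scipy.spatial.transform import Rotation as Ro
o=r.get_obs();R=Ro.from_rotvec(o["orientation"]).as_matrix()
u=lambda L:[[180+(x-400)/2,140+y/2] for x,y in L]
f=lambda L,z:((ray("wrist",u(L),z)-o["tcp_pos"])@R*1000).round(1).tolist()
print("outer rim front",f([(503,53),(700,53)],.045),f([(503,40),(700,40)],.045)," inner rim",f([(515,66),(688,66)],.045))
print("body bottom front",f([(523,96),(668,96)],.056),"bar",f([(415,217),(776,217)],.128))
E
```

```text
outer rim front [[32.2, -31.8, 120.7], [32.2, 34.5, 120.7]] [[36.6, -31.6, 120.7], [36.6, 34.3, 120.7]]  inner rim [[27.8, -27.9, 120.7], [27.8, 30.6, 120.7]]
body bottom front [[19.7, -24.3, 109.7], [19.7, 23.0, 109.7]] bar [[5.5, -43.2, 37.7], [5.5, 41.7, 37.7]]
```

step_arm --moves '[{"rx": 0,"ry": 0,"rz": 0,"dx": 0,"dy": 1.9,"dz": 0,"gripper": -0.7},{"rx": 0,"ry": 0,"rz": 0,"dx": 0,"dy": 0,"dz": 5,"gripper": -0.7},{"rx": 0,"ry": 0,"rz": 0,"dx": 0,"dy": 0,"dz": 8,"gripper": -0.7},{"rx": 0,"ry": 0,"rz": 0,"dx": 0,"dy": 0,"dz": 8,"gripper": -0.7},{"rx": 0,"ry": 0,"rz": 0,"dx": 0,"dy": 0,"dz": 8,"gripper": -0.7},{"rx": 0,"ry": 0,"rz": 0,"dx": 0,"dy": 0,"dz": 0,"gripper": -0.7}]'

```text
clock: 20.27
tcp_pos: [0.508, -0.2064, 0.1353]
orientation: [0.138, -3.137, -0.001]
contact_force: [0.6, -0.3, -3.2]
grip_width: 0.0197
gripper_force: 34.7
```

step_arm --moves '[{"rx": 0,"ry": 0,"rz": 0,"dx": 0,"dy": 0,"dz": 6,"gripper": -0.7},{"rx": 0,"ry": 0,"rz": 0,"dx": 0,"dy": 0,"dz": 5,"gripper": -0.7},{"rx": 0,"ry": 0,"rz": 0,"dx": 0,"dy": 0,"dz": 4,"gripper": -0.7},{"rx": 0,"ry": 0,"rz": 0,"dx": 0,"dy": 0,"dz": 3,"gripper": -0.7},{"rx": 0,"ry": 0,"rz": 0,"dx": 0,"dy": 0,"dz": 1,"gripper": -0.7},{"rx": 0,"ry": 0,"rz": 0,"dx": 0,"dy": 0,"dz": 0,"gripper": -0.7}]'

```text
clock: 21.02
tcp_pos: [0.5087, -0.2065, 0.1173]
orientation: [-0.138, 3.139, 0.0]
contact_force: [0.3, -0.7, -2.1]
grip_width: 0.0197
gripper_force: 34.8
```

step_arm --moves '[{"rx": 0,"ry": 0,"rz": 0,"dx": 0,"dy": 0,"dz": 1,"gripper": -0.7},{"rx": 0,"ry": 0,"rz": 0,"dx": 0,"dy": 0,"dz": 1,"gripper": -0.7},{"rx": 0,"ry": 0,"rz": 0,"dx": 0,"dy": 0,"dz": 0,"gripper": -0.7}]'

```text
clock: 21.4
tcp_pos: [0.5086, -0.2065, 0.1152]
orientation: [0.138, -3.138, -0.0]
contact_force: [-0.4, -1.1, -2.5]
grip_width: 0.0197
gripper_force: 34.8
```

step_arm --moves '[{"rx": 0,"ry": 0,"rz": 0,"dx": 0,"dy": 0,"dz": 1,"gripper": -0.7},{"rx": 0,"ry": 0,"rz": 0,"dx": 0,"dy": 0,"dz": 0,"gripper": -0.7}]'

```text
clock: 21.65
tcp_pos: [0.5086, -0.2065, 0.1142]
orientation: [0.138, -3.138, -0.0]
contact_force: [-0.4, 0.3, -2.5]
grip_width: 0.0198
gripper_force: 34.8
```

step_arm --moves '[{"rx": 0,"ry": 0,"rz": 0,"dx": 0,"dy": 0,"dz": 1,"gripper": -0.7},{"rx": 0,"ry": 0,"rz": 0,"dx": 0,"dy": 0,"dz": 0,"gripper": -0.7}]'

```text
clock: 21.9
tcp_pos: [0.5088, -0.2066, 0.1139]
orientation: [-0.138, 3.138, 0.0]
contact_force: [-2.4, 0.7, 5.3]
grip_width: 0.0196
gripper_force: 35.8
```

step_arm --moves '[{"rx": 0,"ry": 0,"rz": 0,"dx": 0,"dy": 0,"dz": -0.7,"gripper": -0.7},{"rx": 0,"ry": 0,"rz": 0,"dx": 0,"dy": 0,"dz": 0,"gripper": -0.4},{"rx": 0,"ry": 0,"rz": 0,"dx": 0,"dy": 0,"dz": 0,"gripper": -0.2},{"rx": 0,"ry": 0,"rz": 0,"dx": 0,"dy": 0,"dz": 0,"gripper": 0},{"rx": 0,"ry": 0,"rz": 0,"dx": 0,"dy": 0,"dz": 0,"gripper": 0},{"rx": 0,"ry": 0,"rz": 0,"dx": 0,"dy": 0,"dz": -10,"gripper": 0},{"rx": 0,"ry": 0,"rz": 0,"dx": 0,"dy": 0,"dz": -25,"gripper": 0},{"rx": 0,"ry": 0,"rz": 0,"dx": 0,"dy": 0,"dz": -30,"gripper": 0},{"rx": 0,"ry": 0,"rz": 0,"dx": 0,"dy": 0,"dz": -30,"gripper": 0},{"rx": 0,"ry": 0,"rz": 0,"dx": -30,"dy": 0,"dz": -20,"gripper": 0},{"rx": 0,"ry": 0,"rz": 0,"dx": -30,"dy": 0,"dz": 0,"gripper": 0},{"rx": 0,"ry": 0,"rz": 0,"dx": 0,"dy": 0,"dz": 0,"gripper": 0},{"rx": 0,"ry": 0,"rz": 0,"dx": 0,"dy": 0,"dz": 0,"gripper": 0}]'

```text
clock: 23.52
tcp_pos: [0.5676, -0.2015, 0.2289]
orientation: [0.138, -3.138, 0.0]
contact_force: [0.0, 0.1, 0.3]
grip_width: 0.0432
gripper_force: 0.0
```

```bash
python3 - <<'E'
from h import *
print(r.get_obs()["tcp_pos"])
def crop(f,x,y,w,h,k): return cv2.resize(f[y:y+h,x:x+w],None,fx=k,fy=k,interpolation=cv2.INTER_CUBIC)
s=r.grab_frame("side");w=r.grab_frame("wrist")
a=crop(s,235,210,100,100,4);b=crop(s,240,120,75,75,5.3334)[:400,:400];c=cv2.resize(w,(266,200));d=crop(w,180,40,200,150,2.67)[:400,:534]
t=np.hstack([a,b]);cv2.imwrite("pics/w6.png",np.vstack([t,np.hstack([c,cv2.resize(d,(534,200))])]))
E
```

```text
[ 0.56757294 -0.20153779  0.22893901]
```

View pics/w6.png

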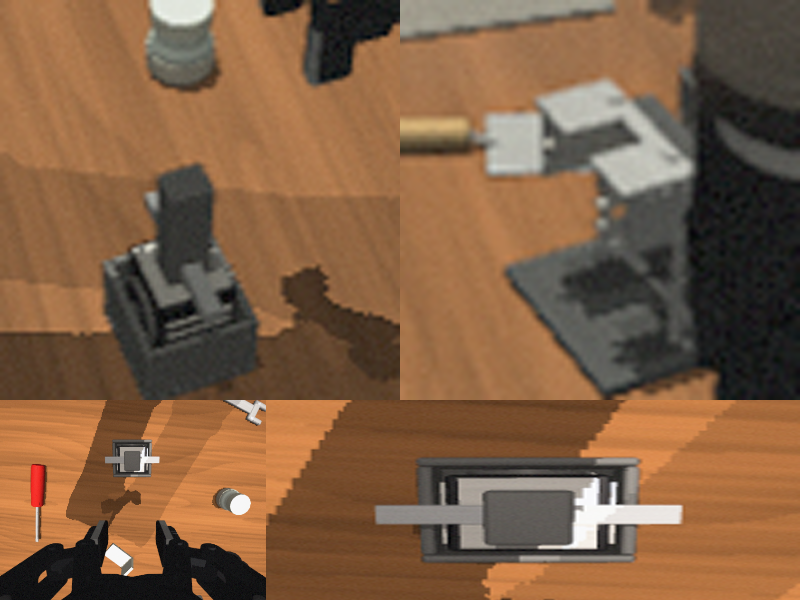

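The module stands upright and centred in the cradle (side crop (180,280), wrist crop (527,512)). The empty dock's keeper plate is back up, and the gripper is clear of everything.

```bash
python3 -c "
from bench import r
print(r.hand_in())"
```

```text
the job is handed in; nothing more can be done
None
```

The module is standing upright in the cradle, the keeper has sprung back up, the gripper is clear, and I handed the job in at about 24 s of the 58 s allowed; no verdict came back.

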